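# Line up the oxide jars by height on the jar rail

### The job

Put the four capped oxide jars away on the wooden jar rail in order of height, one standing upright on the middle of each black pad: the tallest beside the tall orange end block, then stepping down to the shortest beside the low green end block. Do not tip any jar over on the way, and leave them all standing still and released.

Things in the scene. Friction and masses are not known exactly. Their poses are not given: they have to be found in the camera images.
- jar_white: loose round jar with a white cap on a dark blue body, upright; 82 mm tall, body 60 mm in diameter (cap 57 mm), 0.09 to 0.19 kg; the tallest of the four jars. Origin: centre of its underside, z up. Round, so its yaw does not matter; it can be gripped from above across its diameter, round the cap and upper body.
- jar_blue: loose round jar with a blue cap on a yellow body, upright; 76 mm tall, body 57 mm in diameter (cap 54 mm), 0.09 to 0.19 kg; the second tallest of the four jars. Origin: centre of its underside, z up. Round, so its yaw does not matter; it can be gripped from above across its diameter, round the cap and upper body.
- jar_red: loose round jar with a red cap on a green body, upright; 66 mm tall, body 52 mm in diameter (cap 49 mm), 0.09 to 0.19 kg; the third tallest of the four jars. Origin: centre of its underside, z up. Round, so its yaw does not matter; it can be gripped from above across its diameter, round the cap and upper body.
- jar_black: loose round jar with a black cap on a dark brown body, upright; 60 mm tall, body 48 mm in diameter (cap 46 mm), 0.09 to 0.19 kg; the shortest of the four jars. Origin: centre of its underside, z up. Round, so its yaw does not matter; it can be gripped from above across its diameter, round the cap and upper body.
- pad_a: fixed black rubber disc, 66 mm in diameter, 2 mm thick, on the wooden jar rail: first pad of the row, at the rail's left (+y) end. Origin: centre of its underside, 12 mm above the bench; a jar stands on its top face, 14 mm above the bench. Its x axis points across the rail (away from the robot), y along the row to the left. Pads are 86 mm apart, in a straight row. The rail is a fixed pale plank 90 x 430 x 12 mm, turned by up to about 12 degrees from straight across the bench.
- pad_b: fixed black rubber disc, 66 mm in diameter, 2 mm thick, on the wooden jar rail: second pad from the left. Origin: centre of its underside, 12 mm above the bench; a jar stands on its top face, 14 mm above the bench. Its x axis points across the rail (away from the robot), y along the row to the left. Pads are 86 mm apart, in a straight row. The rail is a fixed pale plank 90 x 430 x 12 mm, turned by up to about 12 degrees from straight across the bench.
- pad_c: fixed black rubber disc, 66 mm in diameter, 2 mm thick, on the wooden jar rail: third pad from the left. Origin: centre of its underside, 12 mm above the bench; a jar stands on its top face, 14 mm above the bench. Its x axis points across the rail (away from the robot), y along the row to the left. Pads are 86 mm apart, in a straight row. The rail is a fixed pale plank 90 x 430 x 12 mm, turned by up to about 12 degrees from straight across the bench.
- pad_d: fixed black rubber disc, 66 mm in diameter, 2 mm thick, on the wooden jar rail: fourth pad, at the rail's right (-y) end. Origin: centre of its underside, 12 mm above the bench; a jar stands on its top face, 14 mm above the bench. Its x axis points across the rail (away from the robot), y along the row to the left. Pads are 86 mm apart, in a straight row. The rail is a fixed pale plank 90 x 430 x 12 mm, turned by up to about 12 degrees from straight across the bench.
- tall_end: fixed orange end block on one end of the rail, 64 mm across the rail, 22 mm along it, 45 mm tall, rounded top: marks the end for the tallest jar. It is at the left or the right end, 71 mm from the centre of the nearest pad. Origin: centre of its underside, 12 mm above the bench.
- low_end: fixed low green end block, 64 x 22 x 12 mm, on the rail's other end: marks the end for the shortest jar; 71 mm from the nearest pad. Origin: centre of its underside, 12 mm above the bench.
Mind the look-alikes: they are no part of the job. What is shaped like the jar_blue but turquoise is not meant.

How it is judged:
At the end, for the whole second after the job is handed in: From the orange tall end block the jars stand in falling height: white cap (82 mm), blue cap (76 mm), red cap (66 mm), black cap (60 mm); each jar's centre within 12 mm of its pad's centre, its underside on the pad (9 to 19 mm above the bench), upright within 0.1 rad, at rest (((horizontal distance between tall_end and pad_a below 0.15 m and horizontal distance between jar_white and pad_a below 0.012 m and horizontal distance between jar_blue and pad_b below 0.012 m and horizontal distance between jar_red and pad_c below 0.012 m and horizontal distance between jar_black and pad_d below 0.012 m) or (horizontal distance between tall_end and pad_d below 0.15 m and horizontal distance between jar_white and pad_d below 0.012 m and horizontal distance between jar_blue and pad_c below 0.012 m and horizontal distance between jar_red and pad_b below 0.012 m and horizontal distance between jar_black and pad_a below 0.012 m)) and height (world z) of jar_white between 0.009 and 0.019 m and angle between each of jar_white, jar_blue, jar_red, jar_black's own z axis and vertical below 0.1 rad and linear speed of each of jar_white, jar_blue, jar_red, jar_black below 0.02 m/s and angular speed of each of jar_white, jar_blue, jar_red, jar_black below 0.2 rad/s and height (world z) of jar_blue between 0.009 and 0.019 m and height (world z) of jar_red between 0.009 and 0.019 m and height (world z) of jar_black between 0.009 and 0.019 m); the robot touches nothing.
It fails at once if a jar is tipped over (more than about 40 degrees) (angle between any of jar_white, jar_blue, jar_red, jar_black's own z axis and vertical above 0.7 rad).
It also fails if it takes over 90 s, if anything falls off the work surface, if the arm or the gripper's body presses on something with over 40 N, if the wrist force passes 120 N, or if a joint passes its speed limit or range.

### The arm

A 7-joint arm with a two-finger parallel gripper is mounted at the origin on a cart in front of the work surface, level with it; the furniture and walls round the work are solid. World frame = base frame: x ahead of the robot, y to its left, z up, the work surface at z = 0. Lengths are in m, angles in rad, forces in N, time in s.
With the tool pointing down it reaches from about 0.4 to 0.85 m from the base axis. Payload 10.4 kg.
Tool frame: the origin (TCP) lies between the finger pads; the fingertips stand manip.tcp_to_tips ahead of it and the grasp point (between the pads) lies 2 mm behind it (manip.tcp_to_tips is the distance from the TCP to the fingertips, in m); y points along the fingers, z is the direction in which the jaws open and shut, and the axes are right-handed (so a half turn about y gives the same grasp; the last joint's range is limited). The gripper opens to 85 mm and grips with 20 to 120 N. Pads are 22 mm wide; open, the fingers measure 114 mm over their backs; the gripper's body (76 mm by 85 mm) begins 54 mm behind the grasp point. The pads swing forward as they close: fully open they stand 13 mm farther back than shut.
Start: joints at [-1.179, 0.332, -0.065, 1.46, 0.022, 1.35, -0.088], TCP at [0.252, 0.572, 0.223] pointing down, gripper open.
Joint ranges: [-2.6, 2.6], [-0.5, 2.12], [-1.47, 1.34], [0.16, 2.42], [-1.27, 4.41], [0.06, 2.06], [-2.6, 2.6]. Speed limits (rad/s): [2.22, 2.22, 2.79, 2.79, 3.14, 3.14, 3.14].

### API

Orientations are given as a unit quaternion [x, y, z, w].
In Python, from workcell import manip gives the robot as it stands. The module is installed in compiled form; this text tells all that it offers.
- The arm moves only by the tool move_arm, never from a script. Its argument "increments" is a list of rows, each an object with "offset": the shift along the tool's x, y, z in m, a list of three; "yaw": the turn about the tool's y in degrees; "jaw": the closure in counts, from 0 (fully open) to 255 (shut). In form: [{"offset": [tx, ty, tz], "yaw": yaw, "jaw": jaw}, ...]. A call has 1 to 10 rows; each row is the pose to reach, as a shift and turn from the pose measured when the call began, along the tool's axes at that moment; what a row does not reach only later rows make up. A row lasts 1/12 s, in which the tool goes at most 41.7 mm and 7.16 degrees, less where a joint would pass 70% of its speed; a pose out of reach is approached as far as the arm can. A call with a gripper value outside its range is refused whole. The fingers move at their own pace and stop on an object; "squeeze" is the grip in N (left out, the last holds). Time passes only in rows, so rows that repeat a pose let the fingers close. It gives the time, the measured TCP pose, the force and the opening at its end, in the units of the state.
- manip.get_obs(): the state, without advancing time (a new reading comes with each control period).
- manip.camera(name): name is "scene" or "top" or "wrist"; returns a dict with "pixels" (400x640x3 uint8, red, green, blue), "depth" (400x640 float32, m along the optical axis (not along the pixel's ray), 0 where there is no reading), "intrinsics" (3x3 intrinsics, pixels), "R" (3x3) and "t" (3): a world point X has camera coordinates R X + t; the wrist camera has in their place "mount" (4x4, takes a point from camera to tool coordinates, whose origin is the TCP and whose axes are the tool frame's). Camera axes: x right, y down, z forward; pixel columns grow to the right and rows downward; lengths in m; the calibration is good to about 2 mm. A picture is of the moment at which its call begins: read the wrist's pose just before it.
- manip.hand_in(): hands the job in, once; it reports no verdict.
Trained networks look in a picture, given as the dict that the camera call returned (one of the last four; its "shot" number tells which), for a name from the list of things; names that differ only in an ending like _2 or _b are one class to them, and where a whole thing is asked for, a point or a joint stands for the part that bears it (a point fixed in the world has none). Each returns a list of dicts, best first, with "confidence" (0 to 1); they miss things now and then, are a little off and sometimes report something else, mostly with a low value. They report only what shows in the picture. A call takes as long as a camera call. They do not tell look-alikes from the thing itself.
- manip.recognise(picture, query): "bbox" ([left, top, right, bottom] in pixels, round what is visible of it).
- manip.spot_point(picture, query): "centre" ([column, row] in pixels: a listed point, or the origin of a listed thing).
The state is a dict: "clock": time; "joint_pos": joint angles; "joint_velocities": joint speeds; "tau": joint torques, N m; "position": TCP position; "ee_rot": TCP orientation; "ft_force": force on the tool from outside, world axes, zero at the start; "torque": the same for the moment, N m; "grip_width": opening from 0.0 (shut) to 1.0 (fully open).
Only numpy, scipy, OpenCV 4.12 (cv2) and the standard library are available. Lean on these libraries where they do the work, as an engineer would, in place of code of your own. Each camera call takes 0.05 s, during which the arm holds its last target. There are 200 camera calls.

## Working session

There is one attempt and no reset: what is moved stays moved. The work goes in short steps, Python scripts to look and compute and a tool call to move; the robot and the scene stay as the last step left them, time stands still between calls to the robot, and variables do not carry over. Pictures are saved under pics/ and viewed, about 12 in all and at most 16, crops included, and the job is handed in when it is done.

Besides the shell and the picture viewer there is one more tool, called after "Request:" by a JSON object that holds its "name" and its "arguments", one argument or row to a line. move_arm: Moves the arm, as the interface text tells. Its arguments: {"type":"object","properties":{"increments":{"type":"array","items":{"type":"object","properties":{"offset":{"type":"array","items":{"type":"number"}},"yaw":{"type":"number"},"jaw":{"type":"number"}}}},"squeeze":{"type":"number"}},"required":["increments"]}

```bash
mkdir -p pics
cat > h.py <<'E'
import numpy as np, cv2
from workcell import manip
from scipy.spatial.transform import Rotation as Ro
def cloud(c):
    K=c["intrinsics"];d=c["depth"];v,u=np.mgrid[:400,:640]
    P=np.stack([(u-K[0,2])/K[0,0]*d,(v-K[1,2])/K[1,1]*d,d],-1)
    return (P-c["t"])@c["R"]   # R^T (P-t)
def save(c,n): cv2.imwrite("pics/"+n,c["pixels"][:,:,::-1])
E
python3 - <<'E'
from h import *
o=manip.get_obs();print({k:np.round(v,3) for k,v in o.items()},manip.tcp_to_tips)
print(Ro.from_quat(o["ee_rot"]).as_matrix().round(3))
for n in("top","scene"):
    c=manip.camera(n);save(c,n+"0.png");P=cloud(c)
    for q in["jar_white","jar_blue","jar_red","jar_black","pad_a","tall_end","low_end"]:
        for r in manip.recognise(c,q)[:5]:
            b=np.array(r["bbox"]);u,v=int((b[0]+b[2])/2),int((b[1]+b[3])/2)
            print(n,q,round(r["confidence"],2),b.round(0),P[v,u].round(3),c["pixels"][v,u])
E
```

```text
{'clock': np.float64(0.0), 'joint_pos': array([-1.179,  0.333, -0.065,  1.461,  0.022,  1.35 , -0.088]), 'joint_velocities': array([ 0.   , -0.   , -0.001,  0.   , -0.001,  0.001,  0.001]), 'tau': array([-1.0000e-03, -6.2545e+01,  4.9000e-02, -3.9160e+01,  1.6000e-02,
        1.0000e-02,  0.0000e+00]), 'position': array([0.252, 0.572, 0.222]), 'ee_rot': array([ 0.692, -0.146,  0.145, -0.691]), 'ft_force': array([ 0.154,  0.552, -0.221]), 'torque': array([-0.005,  0.008,  0.028]), 'grip_width': np.float64(1.002)} 0.017
[[ 0.915 -0.001  0.403]
 [-0.403 -0.001  0.915]
 [ 0.    -1.    -0.001]]
top jar_white 0.9 [230. 226. 259. 257.] [0.447 0.222 0.084] [199 185 163]
top jar_white 0.73 [441. 160. 458. 190.] [ 0.619 -0.241  0.06 ] [207  82   0]
top jar_blue 0.68 [290. 242. 312. 267.] [0.423 0.1   0.075] [ 73  76 104]
top jar_blue 0.62 [340. 217. 372. 248.] [ 0.475 -0.022  0.075] [  0 136 126]
top jar_red 0.77 [428. 235. 457. 259.] [ 0.45  -0.219  0.066] [179  71  54]
top jar_black 0.78 [162. 231. 191. 256.] [0.44  0.377 0.057] [68 61 48]
top pad_a 0.94 [402. 170. 432. 194.] [ 0.607 -0.178 
[... 769 characters left out ...]
. 297. 244.] [0.409 0.082 0.062] [28 24 27]
scene jar_black 0.63 [180. 161. 204. 191.] [0.431 0.366 0.054] [4 1 0]
scene pad_a 0.85 [347. 192. 379. 214.] [ 0.605 -0.004  0.015] [13  8  4]
scene pad_a 0.81 [318. 185. 348. 202.] [0.596 0.073 0.017] [13 10 11]
scene pad_a 0.76 [418. 219. 449. 238.] [ 0.62  -0.172  0.011] [18 19 16]
scene tall_end 0.78 [462. 216. 478. 246.] [ 0.607 -0.25   0.057] [163  65  19]
scene tall_end 0.72 [227. 174. 259. 215.] [0.436 0.209 0.064] [ 1  5 17]
scene tall_end 0.46 [348. 191. 377. 213.] [0.609 0.001 0.013] [15 17 13]
scene tall_end 0.16 [317. 181. 347. 203.] [0.598 0.08  0.015] [15 13 18]
scene low_end 0.62 [296. 171. 316. 188.] [0.597 0.151 0.025] [26 84 35]
```

View pics/top0.png

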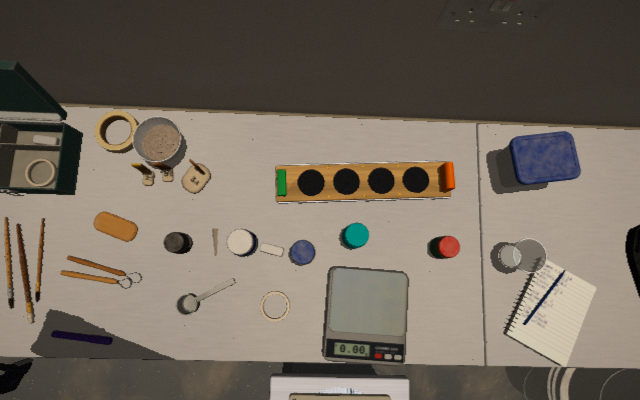

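View pics/scene0.png

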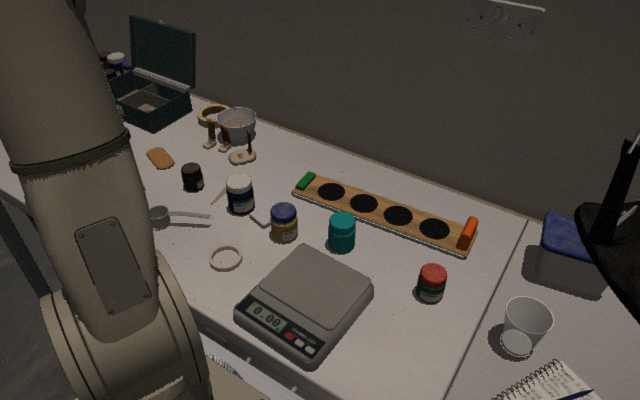

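Run:
```python
from h import *
# jar: circle of cap points at top height, averaged over 3 top frames; pads: dark pixels
acc={}
for i in range(3):
    c=manip.camera("top");P=cloud(c);ok=c["depth"]>0
    for n,x,y,h in[("white",.447,.222,.082),("blue",.423,.1,.076),("red",.45,-.219,.066),("black",.44,.377,.06),("turq",.475,-.022,.076)]:
        m=ok&(np.hypot(P[...,0]-x,P[...,1]-y)<.045)&(P[...,2]>h-.008)&(P[...,2]<h+.012)
        Q=P[m][:,:2].astype(np.float32);(cc,r)=cv2.minEnclosingCircle(Q)
        acc.setdefault(n,[]).append([*cc,r,*Q.mean(0),(Q[:,0].max()+Q[:,0].min())/2,(Q[:,1].max()+Q[:,1].min())/2,np.median(P[m][:,2]),len(Q)])
    dark=ok&(c["pixels"].max(2)<50)&(P[...,2]<.03)&(P[...,2]>0)
    K=c["intrinsics"]
    for n,x,y in[("a",.6,.087),("b",.602,-.006),("c",.61,-.085),("d",.612,-.175)]:
        m=dark&(np.hypot(P[...,0]-x,P[...,1]-y)<.05)
        # intersect ray with z=.014 plane
        v,u=np.nonzero(m);ray=np.stack([(u-K[0,2])/K[0,0],(v-K[1,2])/K[1,1],np.ones(len(u))],-1)@c["R"]
        C=-c["R"].T@c["t"];X=C+ray*((.014-C[2])/ray[:,2])[:,None]
        acc.setdefault(n,[]).append([*X.mean(0)[:2],(X[:,0].max()+X[:,0].min())/2,(X[:,1].max()+X[:,1].min())/2,np.ptp(X[:,0]),np.ptp(X[:,1]),np.median(P[m][:,2]),len(u)])
print("C",C.round(3))
for k,v in acc.items(): print(k,np.mean(v,0).round(4))
```

```text
C [0.409 0.08  0.893]
white [4.467000e-01 2.339000e-01 2.870000e-02 4.466000e-01 2.328000e-01
 4.464000e-01 2.328000e-01 8.170000e-02 5.376667e+02]
blue [4.282000e-01 9.580000e-02 2.720000e-02 4.285000e-01 9.600000e-02
 4.278000e-01 9.620000e-02 7.570000e-02 4.666667e+02]
red [ 4.508000e-01 -2.342000e-01  2.520000e-02  4.502000e-01 -2.328000e-01
  4.500000e-01 -2.341000e-01  6.530000e-02  3.796667e+02]
black [4.426e-01 3.825e-01 2.360e-02 4.420e-01 3.808e-01 4.420e-01 3.827e-01
 5.970e-02 3.500e+02]
turq [ 4.697e-01 -2.290e-02  2.720e-02  4.697e-01 -2.260e-02  4.699e-01
 -2.260e-02  7.550e-02  4.550e+02]
a [5.973e-01 8.230e-02 5.970e-01 8.280e-02 6.240e-02 6.120e-02 1.380e-02
 5.250e+02]
b [ 6.031e-01 -3.600e-03  6.027e-01 -3.600e-03  6.260e-02  5.910e-02
  1.380e-02  5.130e+02]
c [ 6.085000e-01 -8.910000e-02  6.083000e-01 -8.820000e-02  6.280000e-02
  6.160000e-02  1.370000e-02  5.143333e+02]
d [ 6.139000e-01 -1.745000e-01  6.140000e-01 -1.747000e-01  6.280000e-02
  6.210000e-02  1.360000e-02  5.093333e+02]
```

White, blue, red and black caps sit at about px (240,242), (303,252), (447,246) and (177,242). The turquoise decoy is at (356,235). The pads are at columns 311, 346, 381 and 416 on row 181, with the orange block at the right (-y) end. So the order is white→pad_d, blue→pad_c, red→pad_b, black→pad_a.

```bash
cat >> h.py <<'E'
def plan(x,y,z,ang=0.):
    "offset (tool axes) and yaw to reach world x,y,z with jaw axis at world angle ang (deg)"
    o=manip.get_obs();R=Ro.from_quat(o["ee_rot"]).as_matrix();d=np.array([x,y,z])-o["position"]
    a=np.degrees(np.arctan2(R[1,2],R[0,2]));
    print("t",round(float(o["clock"]),2),"pos",o["position"].round(4),"jaw ang",round(a,1),"offset",(R.T@d).round(4),"yaw",round((a-ang+90)%180-90,2),"tilt",R[2,1].round(4),"F",o["ft_force"].round(1),"w",round(float(o["grip_width"]),3),"J",o["joint_pos"].round(2))
E
python3 -c "
from h import *
plan(.4465,.2333,.2)"
```

```text
t 0.95 pos [0.2519 0.572  0.2233] jaw ang 66.2 offset [ 0.3146  0.0233 -0.2316] yaw 66.24 tilt -1.0 F [-0.3 -0.5 -0.6] w 0.999 J [-1.18  0.33 -0.06  1.46  0.02  1.35 -0.09]
```

Request:
{"name": "move_arm", "arguments": {
  "increments": [
    {"offset": [0.031, 0.002, -0.023], "yaw": 6.6, "jaw": 0},
    {"offset": [0.063, 0.005, -0.046], "yaw": 13.2, "jaw": 0},
    {"offset": [0.094, 0.007, -0.069], "yaw": 19.9, "jaw": 0},
    {"offset": [0.126, 0.009, -0.093], "yaw": 26.5, "jaw": 0},
    {"offset": [0.157, 0.012, -0.116], "yaw": 33.1, "jaw": 0},
    {"offset": [0.189, 0.014, -0.139], "yaw": 39.7, "jaw": 0},
    {"offset": [0.22, 0.016, -0.162], "yaw": 46.4, "jaw": 0},
    {"offset": [0.252, 0.019, -0.185], "yaw": 53, "jaw": 0},
    {"offset": [0.283, 0.021, -0.208], "yaw": 59.6, "jaw": 0},
    {"offset": [0.3146, 0.0233, -0.2316], "yaw": 66.2, "jaw": 0}
  ],
  "squeeze": 40
}}

```text
clock: 1.78
position: [0.447, 0.2316, 0.2002]
ee_rot: [-0.498, 0.501, -0.501, 0.499]
ft_force: [0.5, 0.8, 0.6]
grip_width: 0.998
```

```bash
python3 -c "
from h import *
plan(.4465,.2333,.055)
o=manip.get_obs();c=manip.camera('wrist');save(c,'w1.png');print(c['mount'])
K=c['intrinsics'];d=c['depth'];v,u=np.mgrid[:400,:640]
P=np.stack([(u-K[0,2])/K[0,0]*d,(v-K[1,2])/K[1,1]*d,d,np.ones_like(d)],-1)@np.array(c['mount']).T
W=P[...,:3]@Ro.from_quat(o['ee_rot']).as_matrix().T+o['position']
m=(d>0)&(abs(W[...,2]-.082)<.006)&(np.hypot(W[...,0]-.4465,W[...,1]-.2333)<.05)
Q=W[m][:,:2].astype(np.float32);print(cv2.minEnclosingCircle(Q),Q.mean(0),np.median(W[m][:,2]),len(Q))
"
```

```text
t 1.78 pos [0.447  0.2316 0.2002] jaw ang -0.3 offset [-0.0015  0.1452 -0.0006] yaw -0.28 tilt -1.0 F [0.5 0.8 0.6] w 0.998 J [-0.83  0.07  0.28  1.82 -0.02  1.25 -0.55]
[[ 4.66364739e-04  9.47338410e-01  3.20233851e-01 -8.31932186e-02]
 [-1.39879175e-03 -3.20232954e-01  9.47337795e-01 -1.51539219e-01]
 [ 9.99998913e-01 -8.89745412e-04  1.17578379e-03  6.40923660e-04]
 [ 0.00000000e+00  0.00000000e+00  0.00000000e+00  1.00000000e+00]]
((0.4503595530986786, 0.23319950699806213), 0.029200859367847443) [0.45043075 0.23521179] 0.08247583469868769 2914
```

Request:
{"name": "move_arm", "arguments": {
  "increments": [
    {"offset": [-0.001, 0.03, 0.001], "yaw": 0, "jaw": 0},
    {"offset": [-0.0015, 0.065, 0.002], "yaw": 0, "jaw": 0},
    {"offset": [-0.0015, 0.1, 0.002], "yaw": 0, "jaw": 0},
    {"offset": [-0.0015, 0.13, 0.002], "yaw": 0, "jaw": 0},
    {"offset": [-0.0015, 0.145, 0.002], "yaw": 0, "jaw": 0},
    {"offset": [-0.0015, 0.145, 0.002], "yaw": 0, "jaw": 60},
    {"offset": [-0.0015, 0.145, 0.002], "yaw": 0, "jaw": 120},
    {"offset": [-0.0015, 0.145, 0.002], "yaw": 0, "jaw": 160},
    {"offset": [-0.0015, 0.145, 0.002], "yaw": 0, "jaw": 200},
    {"offset": [-0.0015, 0.145, 0.002], "yaw": 0, "jaw": 255}
  ],
  "squeeze": 40
}}

```text
clock: 2.67
position: [0.4542, 0.2252, 0.0563]
ee_rot: [0.494, -0.505, 0.507, -0.495]
ft_force: [0.6, 0.4, 3.1]
grip_width: 0.645
```

```bash
python3 -c "
from h import *
plan(.614,-.1745,.2)"
```

```text
t 2.67 pos [0.4542 0.2252 0.0563] jaw ang -1.3 offset [ 0.396  -0.1428  0.1694] yaw -1.3 tilt -1.0 F [0.6 0.4 3.1] w 0.645 J [-0.8   0.24  0.28  1.97 -0.08  0.94 -0.51]
```

```bash
python3 -c "
from h import *
c=manip.camera('wrist');save(c,'w2.png');c=manip.camera('top');save(c,'t2.png')
P=cloud(c);m=(c['depth']>0)&(c['pixels'].min(2)>0)
plan(.614,-.1745,.2)"
```

```text
t 2.77 pos [0.4542 0.2252 0.0563] jaw ang -1.3 offset [ 0.396  -0.1429  0.1694] yaw -1.3 tilt -1.0 F [-1.1 -1.   7. ] w 0.649 J [-0.8   0.24  0.28  1.97 -0.08  0.94 -0.51]
```

View pics/w2.png

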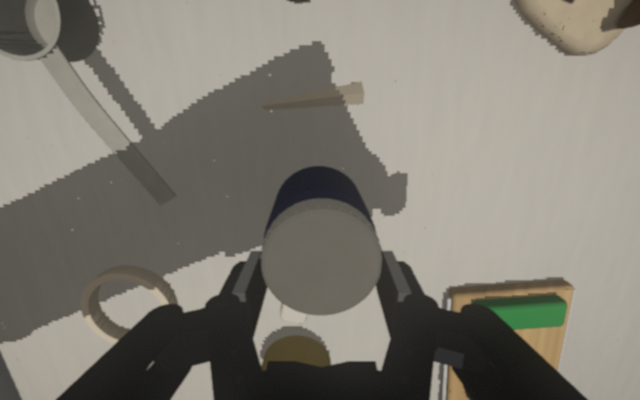

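```bash
cat >> h.py <<'E'
def wcloud():
    o=manip.get_obs();c=manip.camera('wrist')
    K=c['intrinsics'];d=c['depth'];v,u=np.mgrid[:400,:640]
    P=np.stack([(u-K[0,2])/K[0,0]*d,(v-K[1,2])/K[1,1]*d,d,np.ones_like(d)],-1)@np.array(c['mount']).T
    T=P[...,:3];W=T@Ro.from_quat(o['ee_rot']).as_matrix().T+o['position'];W[d==0]=9
    return o,c,T,W
def find(W,x,y,z,r=.045,T=None):
    m=(abs(W[...,2]-z)<.005)&(np.hypot(W[...,0]-x,W[...,1]-y)<r)
    Q=W[m][:,:2].astype(np.float32);(c,rad)=cv2.minEnclosingCircle(Q)
    print("top at",np.round(c,4),"r",round(rad,4),"mean",Q.mean(0).round(4),"z",np.median(W[m][:,2]).round(4),len(Q))
E
python3 -c "
from h import *
o,c,T,W=wcloud();p=o['position'];find(W,p[0],p[1],.082,.04);plan(0.454,.233,.2)"
```

```text
top at [0.4544 0.2332] r 0.0393 mean [0.455  0.2366] z 0.0831 11330
t 2.82 pos [0.4542 0.2252 0.0563] jaw ang -1.3 offset [-7.700e-03 -1.437e-01  1.000e-04] yaw -1.3 tilt -1.0 F [-2.   0.2  6.3] w 0.646 J [-0.8   0.24  0.28  1.97 -0.08  0.94 -0.51]
```

Request:
{"name": "move_arm", "arguments": {
  "increments": [
    {"offset": [0, -0.01, 0], "yaw": 0, "jaw": 255},
    {"offset": [0, -0.03, 0], "yaw": 0, "jaw": 255},
    {"offset": [0, -0.06, 0], "yaw": 0, "jaw": 255},
    {"offset": [0, -0.09, 0], "yaw": 0, "jaw": 255},
    {"offset": [0, -0.115, 0], "yaw": 0, "jaw": 255},
    {"offset": [0, -0.135, 0], "yaw": 0, "jaw": 255},
    {"offset": [0, -0.145, 0], "yaw": 0, "jaw": 255}
  ]
}}

```text
clock: 3.4
position: [0.4546, 0.2257, 0.2048]
ee_rot: [0.492, -0.504, 0.507, -0.496]
ft_force: [-0.2, 0.1, -1.1]
grip_width: 0.65
```

```bash
python3 -c "
from h import *
plan(.614,-.1745,.2)
o,c,T,W=wcloud();p=o['position'];find(W,p[0],p[1],.082-.055+p[2],.04);plan(.614,-.1745,.2)"
```

```text
t 3.4 pos [0.4546 0.2257 0.2048] jaw ang -1.3 offset [0.3964 0.0052 0.1686] yaw -1.32 tilt -1.0 F [-0.2  0.1 -1.1] w 0.65 J [-0.83  0.07  0.29  1.81 -0.02  1.25 -0.56]
top at [0.4548 0.2333] r 0.0393 mean [0.4553 0.2368] z 0.2317 11264
t 3.45 pos [0.4549 0.226  0.2053] jaw ang -1.3 offset [0.3967 0.0055 0.1682] yaw -1.31 tilt -1.0 F [1.3 0.  0.9] w 0.647 J [-0.83  0.07  0.29  1.81 -0.02  1.25 -0.56]
```

```bash
python3 -c "
from h import *
o,c,T,W=wcloud();p=o['position']
m=(abs(T[...,1]+.027)<.004)&(np.hypot(T[...,0],T[...,2])<.05)&(c['pixels'].min(2)>85)
Q=T[m][:,[0,2]].astype(np.float32)
print(cv2.minEnclosingCircle(Q),Q.mean(0),Q.min(0),Q.max(0),len(Q),c['pixels'][260,322]);plan(.614,-.1745-.008,.2)"
```

```text
((-0.009562203660607338, -0.0027567949146032333), 0.0378279834985733) [-0.01110026  0.00109938] [-0.03642169 -0.04041535] [0.01910205 0.03490371] 9568 [100  97  87]
t 3.5 pos [0.4544 0.2257 0.2032] jaw ang -1.3 offset [0.4045 0.0036 0.1688] yaw -1.31 tilt -1.0 F [ 1.6 -0.9 -1.8] w 0.65 J [-0.83  0.07  0.29  1.82 -0.02  1.25 -0.56]
```

Request:
{"name": "move_arm", "arguments": {
  "increments": [
    {"offset": [0.01, 0, 0.004], "yaw": 0, "jaw": 255},
    {"offset": [0.035, 0, 0.014], "yaw": 0, "jaw": 255},
    {"offset": [0.065, 0, 0.027], "yaw": 0, "jaw": 255},
    {"offset": [0.1, 0, 0.042], "yaw": -0.5, "jaw": 255},
    {"offset": [0.135, 0, 0.056], "yaw": -1, "jaw": 255},
    {"offset": [0.17, 0, 0.071], "yaw": -1.3, "jaw": 255},
    {"offset": [0.205, 0, 0.086], "yaw": -1.3, "jaw": 255},
    {"offset": [0.235, 0, 0.098], "yaw": -1.3, "jaw": 255},
    {"offset": [0.255, 0, 0.106], "yaw": -1.3, "jaw": 255},
    {"offset": [0.265, 0, 0.11], "yaw": -1.3, "jaw": 255}
  ]
}}

```text
clock: 4.33
position: [0.5578, -0.0465, 0.2019]
ee_rot: [0.498, -0.5, 0.502, -0.5]
ft_force: [0.2, 0.5, 0.0]
grip_width: 0.648
```

```bash
python3 -c "
from h import *
plan(.614,-.1832,.2)"
```

```text
t 4.33 pos [ 0.5578 -0.0465  0.2019] jaw ang -0.3 offset [0.1364 0.0022 0.0569] yaw -0.29 tilt -1.0 F [0.2 0.5 0. ] w 0.648 J [-0.47  0.21  0.54  1.7  -0.11  1.26  0.09]
```

Request:
{"name": "move_arm", "arguments": {
  "increments": [
    {"offset": [0.02, 0, 0.008], "yaw": 0, "jaw": 255},
    {"offset": [0.05, 0, 0.021], "yaw": 0, "jaw": 255},
    {"offset": [0.085, 0, 0.036], "yaw": 0, "jaw": 255},
    {"offset": [0.11, 0, 0.046], "yaw": 0, "jaw": 255},
    {"offset": [0.125, 0, 0.052], "yaw": 0, "jaw": 255},
    {"offset": [0.133, 0.002, 0.056], "yaw": 0, "jaw": 255},
    {"offset": [0.135, 0.002, 0.057], "yaw": 0, "jaw": 255},
    {"offset": [0.135, 0.002, 0.057], "yaw": 0, "jaw": 255}
  ]
}}

```text
clock: 5.0
position: [0.6138, -0.181, 0.1992]
ee_rot: [0.498, -0.501, 0.502, -0.499]
ft_force: [-0.4, 0.0, -0.8]
grip_width: 0.65
```

```bash
python3 -c "
from h import *
plan(.614,-.1832,.073)"
```

```text
t 5.0 pos [ 0.6138 -0.181   0.1992] jaw ang -0.3 offset [ 2.200e-03  1.262e-01 -1.000e-04] yaw -0.27 tilt -1.0 F [-0.4  0.  -0.8] w 0.65 J [-0.23  0.42  0.6   1.48 -0.24  1.31  0.38]
```

Request:
{"name": "move_arm", "arguments": {
  "increments": [
    {"offset": [0.001, 0.02, 0], "yaw": 0, "jaw": 255},
    {"offset": [0.002, 0.05, 0], "yaw": 0, "jaw": 255},
    {"offset": [0.002, 0.08, 0], "yaw": 0, "jaw": 255},
    {"offset": [0.002, 0.1, 0], "yaw": 0, "jaw": 255},
    {"offset": [0.002, 0.112, 0], "yaw": 0, "jaw": 255},
    {"offset": [0.002, 0.12, 0], "yaw": 0, "jaw": 255},
    {"offset": [0.002, 0.124, 0], "yaw": 0, "jaw": 255},
    {"offset": [0.002, 0.124, 0], "yaw": 0, "jaw": 255}
  ]
}}

```text
clock: 5.67
position: [0.6143, -0.1824, 0.0753]
ee_rot: [0.498, -0.5, 0.502, -0.5]
ft_force: [-0.2, 0.3, -0.4]
grip_width: 0.652
```

```bash
python3 -c "
from h import *
o,c,T,W=wcloud();save(c,'w3.png');plan(.614,-.1832,.0705)
m=(abs(T[...,1]+.027)<.004)&(np.hypot(T[...,0],T[...,2])<.05)&(c['pixels'].min(2)>85)
Q=T[m];print(Q.min(0),Q.max(0))
c=manip.camera('scene');save(c,'s3.png')"
```

```text
t 5.72 pos [ 0.6146 -0.1828  0.076 ] jaw ang -0.2 offset [ 0.0004  0.0055 -0.0006] yaw -0.24 tilt -1.0 F [ 0.3  0.4 -1.2] w 0.644 J [-0.2   0.53  0.55  1.61 -0.3   1.09  0.43]
[-0.03773528 -0.03080823 -0.04034574] [ 0.01796204 -0.02300342  0.04219871]
```

View pics/w3.png

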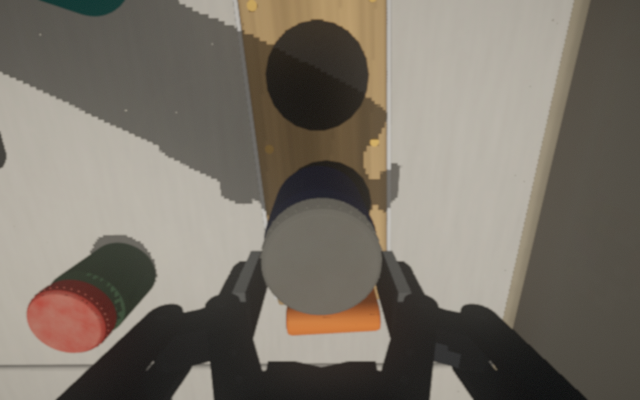

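White jar hangs at (322,255), covering pad_d, with the orange block just behind it. Next I lower and release.

Request:
{"name": "move_arm", "arguments": {
  "increments": [
    {"offset": [0, 0.002, 0], "yaw": 0, "jaw": 255},
    {"offset": [0, 0.004, 0], "yaw": 0, "jaw": 255},
    {"offset": [0, 0.0055, 0], "yaw": 0, "jaw": 255},
    {"offset": [0, 0.0055, 0], "yaw": 0, "jaw": 255},
    {"offset": [0, 0.0055, 0], "yaw": 0, "jaw": 120},
    {"offset": [0, 0.0055, 0], "yaw": 0, "jaw": 60},
    {"offset": [0, 0.0055, 0], "yaw": 0, "jaw": 0},
    {"offset": [0, 0.0055, 0], "yaw": 0, "jaw": 0},
    {"offset": [0, 0.0055, 0], "yaw": 0, "jaw": 0},
    {"offset": [0, 0.0055, 0], "yaw": 0, "jaw": 0}
  ]
}}

```text
clock: 6.6
position: [0.6149, -0.1831, 0.071]
ee_rot: [0.498, -0.5, 0.502, -0.5]
ft_force: [-0.7, 0.5, -0.1]
grip_width: 0.998
```

Request:
{"name": "move_arm", "arguments": {
  "increments": [
    {"offset": [0, -0.01, 0], "yaw": 0, "jaw": 0},
    {"offset": [0, -0.03, 0], "yaw": 0, "jaw": 0},
    {"offset": [0, -0.06, 0], "yaw": 0, "jaw": 0},
    {"offset": [0, -0.09, 0], "yaw": 0, "jaw": 0},
    {"offset": [0, -0.12, 0], "yaw": 0, "jaw": 0},
    {"offset": [0, -0.135, 0], "yaw": 0, "jaw": 0},
    {"offset": [0, -0.14, 0], "yaw": 0, "jaw": 0},
    {"offset": [0, -0.14, 0], "yaw": 0, "jaw": 0}
  ]
}}

```text
clock: 7.27
position: [0.6149, -0.1833, 0.2128]
ee_rot: [0.497, -0.499, 0.503, -0.5]
ft_force: [-0.1, -0.5, -0.4]
grip_width: 1.0
```

```bash
python3 -c "
from h import *
o,c,T,W=wcloud();find(W,.614,-.1745,.096);print(o['ft_force'])
for n,x,y,h in[('blue',.4285,.096,.076),('red',.4505,-.2338,.066)]:
  try: find(W,x,y,h)
  except Exception as e: print(n,'not seen')
plan(.4295,.096,.21)"
```

```text
top at [ 0.6136 -0.1743] r 0.0291 mean [ 0.6137 -0.1726] z 0.0965 3009
[-0.06384426 -0.51793631 -0.41112694]
top at [0. 0.] r 0.0 mean [nan nan] z nan 0
top at [ 0.4547 -0.2346] r 0.0253 mean [ 0.4558 -0.2329] z 0.0661 1653
t 7.32 pos [ 0.6143 -0.183   0.2111] jaw ang -0.3 offset [-2.782e-01  1.000e-04 -1.860e-01] yaw -0.26 tilt -1.0 F [ 0.2 -0.  -1.2] w 0.996 J [-0.23  0.41  0.6   1.47 -0.24  1.33  0.38]h.py:23: RuntimeWarning: Mean of empty slice.
  print("top at",np.round(c,4),"r",round(rad,4),"mean",Q.mean(0).round(4),"z",np.median(W[m][:,2]).round(4),len(Q))
  ret = um.true_divide(
  return _methods._mean(a, axis=axis, dtype=dtype,
  ret = ret.dtype.type(ret / rcount)
```

White reads (0.6136, -0.1743), on pad_d. Red is next.

Request:
{"name": "move_arm", "arguments": {
  "increments": [
    {"offset": [0.008, 0, -0.025], "yaw": 0, "jaw": 0},
    {"offset": [0.018, 0, -0.058], "yaw": 0, "jaw": 0},
    {"offset": [0.029, 0, -0.093], "yaw": 0, "jaw": 0},
    {"offset": [0.038, 0, -0.122], "yaw": 0, "jaw": 0},
    {"offset": [0.045, 0, -0.145], "yaw": 0, "jaw": 0},
    {"offset": [0.049, 0.005, -0.156], "yaw": 0, "jaw": 0},
    {"offset": [0.05, 0.01, -0.161], "yaw": 0, "jaw": 0},
    {"offset": [0.05, 0.01, -0.161], "yaw": 0, "jaw": 0}
  ]
}}

```text
clock: 7.98
position: [0.4516, -0.2319, 0.1986]
ee_rot: [0.498, -0.501, 0.502, -0.499]
ft_force: [0.7, -0.5, 0.1]
grip_width: 1.003
```

```bash
python3 -c "
from h import *
o,c,T,W=wcloud();find(W,.4525,-.234,.066)
plan(.4525,-.234,.039)"
```

```text
top at [ 0.4541 -0.2349] r 0.0251 mean [ 0.4541 -0.2334] z 0.0665 1981
t 8.03 pos [ 0.4528 -0.2316  0.1992] jaw ang -0.2 offset [ 0.0025  0.1602 -0.0008] yaw -0.24 tilt -1.0 F [0.5 1.4 0.7] w 1.0 J [-0.24  0.08  0.66  1.83 -0.06  1.24  0.44]
```

Request:
{"name": "move_arm", "arguments": {
  "increments": [
    {"offset": [0.002, 0.02, 0], "yaw": 0, "jaw": 0},
    {"offset": [0.003, 0.055, 0.001], "yaw": 0, "jaw": 0},
    {"offset": [0.003, 0.09, 0.001], "yaw": 0, "jaw": 0},
    {"offset": [0.003, 0.125, 0.001], "yaw": 0, "jaw": 0},
    {"offset": [0.003, 0.148, 0.001], "yaw": 0, "jaw": 0},
    {"offset": [0.003, 0.158, 0.001], "yaw": 0, "jaw": 0},
    {"offset": [0.003, 0.16, 0.001], "yaw": 0, "jaw": 0},
    {"offset": [0.003, 0.16, 0.001], "yaw": 0, "jaw": 0}
  ]
}}

```text
clock: 8.7
position: [0.4548, -0.2344, 0.0393]
ee_rot: [0.499, -0.5, 0.501, -0.5]
ft_force: [0.8, 0.3, -0.3]
grip_width: 1.0
```

Request:
{"name": "move_arm", "arguments": {
  "increments": [
    {"offset": [0, 0, 0], "yaw": 0, "jaw": 60},
    {"offset": [0, 0, 0], "yaw": 0, "jaw": 100},
    {"offset": [0, 0, 0], "yaw": 0, "jaw": 140},
    {"offset": [0, 0, 0], "yaw": 0, "jaw": 200},
    {"offset": [0, 0, 0], "yaw": 0, "jaw": 255},
    {"offset": [0, 0, 0], "yaw": 0, "jaw": 255}
  ]
}}

```text
clock: 9.2
position: [0.4547, -0.2349, 0.0414]
ee_rot: [0.498, -0.501, 0.501, -0.5]
ft_force: [-10.4, 3.3, 24.2]
grip_width: 0.559
```

```bash
python3 -c "
from h import *
o,c,T,W=wcloud();m=(c['pixels'][...,0]>90)&(c['pixels'][...,1]<90)&(abs(W[...,2]-.066)<.004)&(np.hypot(T[...,0],T[...,2])<.05)
print(T[m].min(0),T[m].max(0),m.sum())
plan(.4525,-.234,.2)"
```

```text
[-0.02377492 -0.02713227 -0.03640566] [ 0.02243403 -0.02177537  0.0236899 ] 6436
t 9.25 pos [ 0.4547 -0.2349  0.0414] jaw ang -0.2 offset [-0.0011 -0.1586 -0.0018] yaw -0.24 tilt -1.0 F [-10.8   3.3  24.1] w 0.56 J [-0.17  0.31  0.63  1.98 -0.23  0.92  0.58]
```

Request:
{"name": "move_arm", "arguments": {
  "increments": [
    {"offset": [0, -0.01, 0], "yaw": 0, "jaw": 255},
    {"offset": [0, -0.03, 0], "yaw": 0, "jaw": 255},
    {"offset": [0, -0.06, 0], "yaw": 0, "jaw": 255},
    {"offset": [0, -0.09, 0], "yaw": 0, "jaw": 255},
    {"offset": [0, -0.12, 0], "yaw": 0, "jaw": 255},
    {"offset": [0, -0.14, 0], "yaw": 0, "jaw": 255},
    {"offset": [0, -0.152, 0], "yaw": 0, "jaw": 255},
    {"offset": [0, -0.155, 0], "yaw": 0, "jaw": 255}
  ]
}}

```text
clock: 9.92
position: [0.4555, -0.2357, 0.1997]
ee_rot: [0.497, -0.499, 0.503, -0.501]
ft_force: [-0.2, 0.4, -0.9]
grip_width: 0.56
```

```bash
python3 -c "
from h import *
o,c,T,W=wcloud();m=(c['pixels'][...,0]>90)&(c['pixels'][...,1]<90)&(abs(T[...,1]+.025)<.006)&(np.hypot(T[...,0],T[...,2])<.05)
print(T[m].min(0),T[m].max(0),m.sum())
plan(.603,-.0043,.19)"
```

```text
[-0.02289965 -0.02726856 -0.03611953] [ 0.02308388 -0.02011064  0.03687986] 907
t 9.97 pos [ 0.4551 -0.2354  0.1986] jaw ang -0.2 offset [-0.2317  0.0098  0.1468] yaw -0.25 tilt -1.0 F [ 0.  -1.2 -1.5] w 0.559 J [-0.25  0.09  0.68  1.83 -0.06  1.24  0.45]
```

Request:
{"name": "move_arm", "arguments": {
  "increments": [
    {"offset": [-0.015, 0, 0.009], "yaw": 0, "jaw": 255},
    {"offset": [-0.045, 0, 0.028], "yaw": 0, "jaw": 255},
    {"offset": [-0.077, 0, 0.049], "yaw": 0, "jaw": 255},
    {"offset": [-0.109, 0, 0.069], "yaw": 0, "jaw": 255},
    {"offset": [-0.141, 0, 0.089], "yaw": 0, "jaw": 255},
    {"offset": [-0.173, 0, 0.11], "yaw": 0, "jaw": 255},
    {"offset": [-0.2, 0, 0.127], "yaw": 0, "jaw": 255},
    {"offset": [-0.219, 0.005, 0.139], "yaw": 0, "jaw": 255},
    {"offset": [-0.229, 0.008, 0.145], "yaw": 0, "jaw": 255},
    {"offset": [-0.231, 0.01, 0.147], "yaw": 0, "jaw": 255}
  ]
}}

```text
clock: 10.8
position: [0.6031, -0.0028, 0.1881]
ee_rot: [0.498, -0.499, 0.501, -0.501]
ft_force: [0.0, -1.5, -1.7]
grip_width: 0.555
```

Request:
{"name": "move_arm", "arguments": {
  "increments": [
    {"offset": [0, 0, 0], "yaw": 0, "jaw": 255}
  ]
}}

```text
clock: 10.88
position: [0.6026, -0.0039, 0.1871]
ee_rot: [0.499, -0.5, 0.501, -0.5]
ft_force: [-1.1, -0.7, -0.2]
grip_width: 0.562
```

```bash
python3 -c "
from h import *
plan(.603,-.0043,.06)"
```

```text
t 10.88 pos [ 0.6026 -0.0039  0.1871] jaw ang -0.1 offset [3.000e-04 1.271e-01 1.000e-04] yaw -0.12 tilt -1.0 F [-1.1 -0.7 -0.2] w 0.562 J [-0.48  0.32  0.51  1.6  -0.16  1.26  0.05]
```

Request:
{"name": "move_arm", "arguments": {
  "increments": [
    {"offset": [0, 0.02, 0], "yaw": 0, "jaw": 255},
    {"offset": [0, 0.05, 0], "yaw": 0, "jaw": 255},
    {"offset": [0, 0.08, 0], "yaw": 0, "jaw": 255},
    {"offset": [0, 0.105, 0], "yaw": 0, "jaw": 255},
    {"offset": [0, 0.118, 0], "yaw": 0, "jaw": 255},
    {"offset": [0, 0.125, 0], "yaw": 0, "jaw": 255},
    {"offset": [0, 0.126, 0], "yaw": 0, "jaw": 255},
    {"offset": [0, 0.126, 0], "yaw": 0, "jaw": 255}
  ]
}}

```text
clock: 11.55
position: [0.6034, -0.0047, 0.0622]
ee_rot: [0.498, -0.5, 0.502, -0.5]
ft_force: [-0.2, 0.5, -1.4]
grip_width: 0.562
```

```bash
python3 -c "
from h import *
o,c,T,W=wcloud();save(c,'w4.png')
m=(c['pixels'][...,0]>1.6*c['pixels'][...,1])&(c['pixels'][...,0]>1.6*c['pixels'][...,2])&(abs(T[...,1]+.025)<.006)&(np.hypot(T[...,0],T[...,2])<.035)
print(T[m].min(0),T[m].max(0),m.sum());plan(.603,-.0043,.0555)"
```

```text
[-0.02515066 -0.02689208 -0.02312946] [ 0.02380994 -0.01902393  0.02485039] 6994
t 11.6 pos [ 0.6038 -0.0045  0.0627] jaw ang -0.1 offset [-0.0002  0.0072 -0.0008] yaw -0.15 tilt -1.0 F [ 0.1 -0.3 -1.4] w 0.559 J [-0.45  0.45  0.47  1.72 -0.23  1.02  0.11]
```

View pics/w4.png

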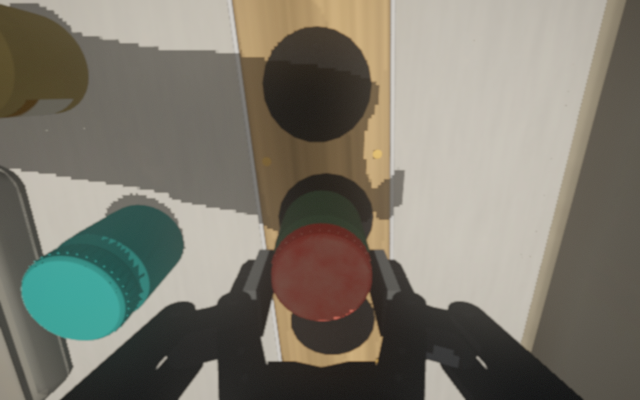

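Red jar hangs upright at (322,270) over pad_b, with pad_a free at (317,85). Next I lower and release.

Request:
{"name": "move_arm", "arguments": {
  "increments": [
    {"offset": [0, 0.003, 0], "yaw": 0, "jaw": 255},
    {"offset": [0, 0.005, 0], "yaw": 0, "jaw": 255},
    {"offset": [0, 0.007, 0], "yaw": 0, "jaw": 255},
    {"offset": [0, 0.007, 0], "yaw": 0, "jaw": 255},
    {"offset": [0, 0.007, 0], "yaw": 0, "jaw": 140},
    {"offset": [0, 0.007, 0], "yaw": 0, "jaw": 80},
    {"offset": [0, 0.007, 0], "yaw": 0, "jaw": 0},
    {"offset": [0, 0.007, 0], "yaw": 0, "jaw": 0},
    {"offset": [0, 0.007, 0], "yaw": 0, "jaw": 0},
    {"offset": [0, 0.007, 0], "yaw": 0, "jaw": 0}
  ]
}}

```text
clock: 12.43
position: [0.6038, -0.0045, 0.0556]
ee_rot: [0.498, -0.499, 0.502, -0.5]
ft_force: [0.3, -0.0, 0.5]
grip_width: 1.002
```

Request:
{"name": "move_arm", "arguments": {
  "increments": [
    {"offset": [0, -0.01, 0], "yaw": 0, "jaw": 0},
    {"offset": [0, -0.03, 0], "yaw": 0, "jaw": 0},
    {"offset": [0, -0.06, 0], "yaw": 0, "jaw": 0},
    {"offset": [0, -0.09, 0], "yaw": 0, "jaw": 0},
    {"offset": [0, -0.12, 0], "yaw": 0, "jaw": 0},
    {"offset": [0, -0.14, 0], "yaw": 0, "jaw": 0},
    {"offset": [0, -0.15, 0], "yaw": 0, "jaw": 0},
    {"offset": [0, -0.15, 0], "yaw": 0, "jaw": 0}
  ]
}}

```text
clock: 13.1
position: [0.6042, -0.0045, 0.2084]
ee_rot: [0.497, -0.499, 0.503, -0.502]
ft_force: [-0.7, -0.6, -0.5]
grip_width: 1.0
```

```bash
python3 -W ignore -c "
from h import *
o,c,T,W=wcloud();find(W,.603,-.0036,.08);find(W,.4285,.096,.076)
plan(.4295,.096,.2)"
```

```text
top at [ 0.6056 -0.0046] r 0.0253 mean [ 0.6054 -0.0031] z 0.0805 2051
top at [0.4327 0.0961] r 0.0276 mean [0.434  0.0964] z 0.0763 3511
t 13.15 pos [ 0.6033 -0.0044  0.2062] jaw ang -0.1 offset [-0.1     0.0052 -0.1741] yaw -0.14 tilt -1.0 F [-0.2 -0.8 -1.5] w 0.998 J [-0.48  0.31  0.51  1.58 -0.16  1.29  0.05]
```

Request:
{"name": "move_arm", "arguments": {
  "increments": [
    {"offset": [-0.012, 0, -0.022], "yaw": 0, "jaw": 0},
    {"offset": [-0.03, 0, -0.052], "yaw": 0, "jaw": 0},
    {"offset": [-0.048, 0, -0.083], "yaw": 0, "jaw": 0},
    {"offset": [-0.066, 0, -0.113], "yaw": 0, "jaw": 0},
    {"offset": [-0.082, 0, -0.141], "yaw": 0, "jaw": 0},
    {"offset": [-0.093, 0, -0.16], "yaw": 0, "jaw": 0},
    {"offset": [-0.099, 0.005, -0.17], "yaw": 0, "jaw": 0},
    {"offset": [-0.1, 0.005, -0.172], "yaw": 0, "jaw": 0},
    {"offset": [-0.1, 0.005, -0.172], "yaw": 0, "jaw": 0}
  ]
}}

```text
clock: 13.9
position: [0.4307, 0.0961, 0.199]
ee_rot: [0.499, -0.499, 0.502, -0.501]
ft_force: [0.5, -0.6, 1.1]
grip_width: 1.0
```

```bash
python3 -W ignore -c "
from h import *
o,c,T,W=wcloud();find(W,.431,.096,.076)
plan(.431,.096,.049)"
```

```text
top at [0.4319 0.0957] r 0.0277 mean [0.432  0.0975] z 0.0765 2540
t 13.95 pos [0.4316 0.0956 0.1994] jaw ang -0.1 offset [-0.0005  0.1504 -0.0013] yaw -0.14 tilt -1.0 F [ 1.1 -0.5 -0.9] w 1.0 J [-0.72 -0.09  0.38  1.97  0.04  1.25 -0.36]
```

Request:
{"name": "move_arm", "arguments": {
  "increments": [
    {"offset": [0, 0.02, 0], "yaw": 0, "jaw": 0},
    {"offset": [0, 0.05, 0], "yaw": 0, "jaw": 0},
    {"offset": [0, 0.085, 0], "yaw": 0, "jaw": 0},
    {"offset": [0, 0.118, 0], "yaw": 0, "jaw": 0},
    {"offset": [0, 0.138, 0], "yaw": 0, "jaw": 0},
    {"offset": [0, 0.148, 0], "yaw": 0, "jaw": 0},
    {"offset": [0, 0.15, 0], "yaw": 0, "jaw": 0},
    {"offset": [0, 0.15, 0], "yaw": 0, "jaw": 0}
  ]
}}

```text
clock: 14.62
position: [0.4329, 0.095, 0.0495]
ee_rot: [0.498, -0.499, 0.502, -0.5]
ft_force: [0.2, -0.1, 0.2]
grip_width: 0.997
```

Request:
{"name": "move_arm", "arguments": {
  "increments": [
    {"offset": [0, 0, 0], "yaw": 0, "jaw": 60},
    {"offset": [0, 0, 0], "yaw": 0, "jaw": 90},
    {"offset": [0, 0, 0], "yaw": 0, "jaw": 130},
    {"offset": [0, 0, 0], "yaw": 0, "jaw": 180},
    {"offset": [0, 0, 0], "yaw": 0, "jaw": 255},
    {"offset": [0, 0, 0], "yaw": 0, "jaw": 255}
  ]
}}

```text
clock: 15.12
position: [0.4337, 0.0953, 0.0508]
ee_rot: [0.498, -0.499, 0.503, -0.501]
ft_force: [-1.5, -1.0, 7.8]
grip_width: 0.614
```

Request:
{"name": "move_arm", "arguments": {
  "increments": [
    {"offset": [0, -0.01, 0], "yaw": 0, "jaw": 255},
    {"offset": [0, -0.03, 0], "yaw": 0, "jaw": 255},
    {"offset": [0, -0.06, 0], "yaw": 0, "jaw": 255},
    {"offset": [0, -0.09, 0], "yaw": 0, "jaw": 255},
    {"offset": [0, -0.12, 0], "yaw": 0, "jaw": 255},
    {"offset": [0, -0.14, 0], "yaw": 0, "jaw": 255},
    {"offset": [0, -0.15, 0], "yaw": 0, "jaw": 255},
    {"offset": [0, -0.155, 0], "yaw": 0, "jaw": 255},
    {"offset": [0, -0.155, 0], "yaw": 0, "jaw": 255}
  ]
}}

```text
clock: 15.87
position: [0.4329, 0.0955, 0.2063]
ee_rot: [0.497, -0.499, 0.503, -0.501]
ft_force: [0.5, 0.3, -1.9]
grip_width: 0.613
```

```bash
python3 -W ignore -c "
from h import *
o,c,T,W=wcloud();m=(c['pixels'][...,2]>1.4*c['pixels'][...,0])&(c['pixels'][...,2]>40)&(abs(T[...,1]+.025)<.006)&(np.hypot(T[...,0],T[...,2])<.035)
print(T[m].min(0),T[m].max(0),m.sum())
plan(.6085,-.0889,.2)"
```

```text
[-0.02755412 -0.02980428 -0.0250218 ] [ 0.01865122 -0.02072394  0.02742133] 208
t 15.92 pos [0.4324 0.0953 0.2052] jaw ang -0.2 offset [0.1837 0.0064 0.1766] yaw -0.19 tilt -1.0 F [-0.2 -0.1 -0.3] w 0.615 J [-0.72 -0.09  0.38  1.96  0.04  1.26 -0.36]
```

Request:
{"name": "move_arm", "arguments": {
  "increments": [
    {"offset": [0.012, 0, 0.011], "yaw": 0, "jaw": 255},
    {"offset": [0.034, 0, 0.033], "yaw": 0, "jaw": 255},
    {"offset": [0.058, 0, 0.056], "yaw": 0, "jaw": 255},
    {"offset": [0.083, 0, 0.08], "yaw": 0, "jaw": 255},
    {"offset": [0.108, 0, 0.104], "yaw": 0, "jaw": 255},
    {"offset": [0.133, 0, 0.128], "yaw": 0, "jaw": 255},
    {"offset": [0.156, 0, 0.15], "yaw": 0, "jaw": 255},
    {"offset": [0.173, 0, 0.166], "yaw": 0, "jaw": 255},
    {"offset": [0.181, 0.004, 0.174], "yaw": 0, "jaw": 255},
    {"offset": [0.184, 0.006, 0.176], "yaw": 0, "jaw": 255}
  ]
}}

```text
clock: 16.75
position: [0.6078, -0.0914, 0.1977]
ee_rot: [0.499, -0.5, 0.503, -0.499]
ft_force: [-0.9, -0.2, -1.7]
grip_width: 0.618
```

Request:
{"name": "move_arm", "arguments": {
  "increments": [
    {"offset": [0, 0, 0], "yaw": 0, "jaw": 255}
  ]
}}

```text
clock: 16.83
position: [0.6071, -0.092, 0.1957]
ee_rot: [0.499, -0.501, 0.503, -0.497]
ft_force: [-0.4, 0.4, -1.5]
grip_width: 0.617
```

```bash
python3 -c "
from h import *
plan(.6085,-.0889,.07)"
```

```text
t 16.83 pos [ 0.6071 -0.092   0.1957] jaw ang -0.4 offset [-0.0036  0.1257  0.0014] yaw -0.4 tilt -1.0 F [-0.4  0.4 -1.5] w 0.617 J [-0.4   0.36  0.61  1.56 -0.21  1.29  0.23]
```

Request:
{"name": "move_arm", "arguments": {
  "increments": [
    {"offset": [-0.003, 0.015, 0.001], "yaw": 0, "jaw": 255},
    {"offset": [-0.0035, 0.045, 0.001], "yaw": 0, "jaw": 255},
    {"offset": [-0.0035, 0.075, 0.001], "yaw": 0, "jaw": 255},
    {"offset": [-0.0035, 0.102, 0.001], "yaw": 0, "jaw": 255},
    {"offset": [-0.0035, 0.116, 0.001], "yaw": 0, "jaw": 255},
    {"offset": [-0.0035, 0.123, 0.001], "yaw": 0, "jaw": 255},
    {"offset": [-0.0035, 0.125, 0.001], "yaw": 0, "jaw": 255},
    {"offset": [-0.0035, 0.125, 0.001], "yaw": 0, "jaw": 255}
  ]
}}

```text
clock: 17.5
position: [0.6079, -0.0884, 0.0708]
ee_rot: [0.499, -0.501, 0.502, -0.497]
ft_force: [0.0, 0.4, -0.7]
grip_width: 0.616
```

```bash
python3 -c "
from h import *
o,c,T,W=wcloud();save(c,'w5.png');plan(.6085,-.0889,.065)"
```

```text
t 17.55 pos [ 0.6084 -0.0886  0.0716] jaw ang -0.4 offset [0.0002 0.0066 0.0001] yaw -0.38 tilt -1.0 F [ 0.5  0.2 -0.3] w 0.617 J [-0.37  0.48  0.56  1.68 -0.28  1.06  0.27]
```

View pics/w5.png

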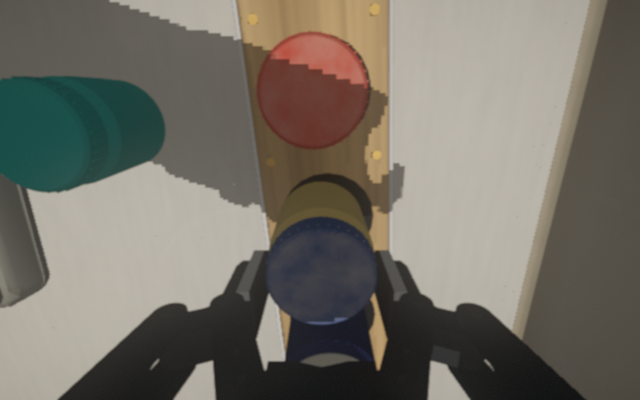

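Blue jar hangs at (322,270) over pad_c, between red at (313,90) and white behind it. Next I lower and release.

Request:
{"name": "move_arm", "arguments": {
  "increments": [
    {"offset": [0, 0.003, 0], "yaw": 0, "jaw": 255},
    {"offset": [0, 0.005, 0], "yaw": 0, "jaw": 255},
    {"offset": [0, 0.0065, 0], "yaw": 0, "jaw": 255},
    {"offset": [0, 0.0065, 0], "yaw": 0, "jaw": 255},
    {"offset": [0, 0.0065, 0], "yaw": 0, "jaw": 120},
    {"offset": [0, 0.0065, 0], "yaw": 0, "jaw": 60},
    {"offset": [0, 0.0065, 0], "yaw": 0, "jaw": 0},
    {"offset": [0, 0.0065, 0], "yaw": 0, "jaw": 0},
    {"offset": [0, 0.0065, 0], "yaw": 0, "jaw": 0},
    {"offset": [0, 0.0065, 0], "yaw": 0, "jaw": 0}
  ]
}}

```text
clock: 18.38
position: [0.6085, -0.0887, 0.0652]
ee_rot: [0.499, -0.501, 0.503, -0.498]
ft_force: [-0.1, -0.1, 0.4]
grip_width: 1.001
```

Request:
{"name": "move_arm", "arguments": {
  "increments": [
    {"offset": [0, -0.01, 0], "yaw": 0, "jaw": 0},
    {"offset": [0, -0.03, 0], "yaw": 0, "jaw": 0},
    {"offset": [0, -0.06, 0], "yaw": 0, "jaw": 0},
    {"offset": [0, -0.09, 0], "yaw": 0, "jaw": 0},
    {"offset": [0, -0.12, 0], "yaw": 0, "jaw": 0},
    {"offset": [0, -0.14, 0], "yaw": 0, "jaw": 0},
    {"offset": [0, -0.145, 0], "yaw": 0, "jaw": 0},
    {"offset": [0, -0.145, 0], "yaw": 0, "jaw": 0}
  ]
}}

```text
clock: 19.05
position: [0.6092, -0.0885, 0.2125]
ee_rot: [0.498, -0.5, 0.504, -0.499]
ft_force: [-0.8, 0.3, 0.1]
grip_width: 1.002
```

```bash
python3 -W ignore -c "
from h import *
o,c,T,W=wcloud();find(W,.6085,-.0889,.09);find(W,.603,-.0036,.08);plan(.4425,.3825,.2)"
```

```text
top at [ 0.6092 -0.0883] r 0.0276 mean [ 0.6091 -0.0865] z 0.0905 2551
top at [ 0.6054 -0.0047] r 0.0251 mean [ 0.6055 -0.0041] z 0.0806 2613
t 19.1 pos [ 0.6085 -0.0882  0.2107] jaw ang -0.4 offset [-0.4696  0.0089 -0.1691] yaw -0.38 tilt -1.0 F [-0.3  0.3 -0.6] w 1.001 J [-0.41  0.35  0.61  1.54 -0.2   1.32  0.22]
```

Request:
{"name": "move_arm", "arguments": {
  "increments": [
    {"offset": [-0.015, 0, -0.005], "yaw": 0, "jaw": 0},
    {"offset": [-0.045, 0, -0.016], "yaw": 0, "jaw": 0},
    {"offset": [-0.08, 0, -0.029], "yaw": 0, "jaw": 0},
    {"offset": [-0.115, 0, -0.041], "yaw": 0, "jaw": 0},
    {"offset": [-0.15, 0, -0.054], "yaw": 0, "jaw": 0},
    {"offset": [-0.185, 0, -0.067], "yaw": 0, "jaw": 0},
    {"offset": [-0.22, 0, -0.079], "yaw": 0, "jaw": 0},
    {"offset": [-0.25, 0, -0.09], "yaw": 0, "jaw": 0},
    {"offset": [-0.27, 0, -0.097], "yaw": 0, "jaw": 0},
    {"offset": [-0.28, 0, -0.101], "yaw": 0, "jaw": 0}
  ]
}}

```text
clock: 19.93
position: [0.5071, 0.1958, 0.208]
ee_rot: [0.501, -0.5, 0.501, -0.498]
ft_force: [-0.3, 0.7, 0.2]
grip_width: 0.999
```

```bash
python3 -c "
from h import *
plan(.4445,.3825,.19)"
```

```text
t 19.93 pos [0.5071 0.1958 0.208 ] jaw ang -0.1 offset [-0.1867  0.0174 -0.063 ] yaw -0.11 tilt -1.0 F [-0.3  0.7  0.2] w 0.999 J [-0.85  0.16  0.44  1.72 -0.07  1.28 -0.39]
```

Request:
{"name": "move_arm", "arguments": {
  "increments": [
    {"offset": [-0.025, 0, -0.008], "yaw": 0, "jaw": 0},
    {"offset": [-0.055, 0, -0.018], "yaw": 0, "jaw": 0},
    {"offset": [-0.09, 0, -0.03], "yaw": 0, "jaw": 0},
    {"offset": [-0.123, 0, -0.041], "yaw": 0, "jaw": 0},
    {"offset": [-0.152, 0.005, -0.051], "yaw": 0, "jaw": 0},
    {"offset": [-0.173, 0.01, -0.058], "yaw": 0, "jaw": 0},
    {"offset": [-0.183, 0.016, -0.062], "yaw": 0, "jaw": 0},
    {"offset": [-0.186, 0.017, -0.063], "yaw": 0, "jaw": 0},
    {"offset": [-0.186, 0.017, -0.063], "yaw": 0, "jaw": 0}
  ]
}}

```text
clock: 20.68
position: [0.4447, 0.3806, 0.1893]
ee_rot: [0.501, -0.5, 0.502, -0.498]
ft_force: [-0.8, -0.5, 0.8]
grip_width: 1.004
```

```bash
python3 -W ignore -c "
from h import *
o,c,T,W=wcloud();find(W,.4445,.3825,.06)
plan(.4445,.3825,.036)"
```

```text
top at [0.4459 0.3824] r 0.0234 mean [0.446  0.3836] z 0.0605 1761
t 20.73 pos [0.4454 0.3799 0.1899] jaw ang -0.2 offset [-0.0034  0.1539 -0.0008] yaw -0.22 tilt -1.0 F [-0.6  0.1  0.5] w 0.998 J [-1.05  0.27  0.32  1.63 -0.09  1.26 -0.72]
```

Request:
{"name": "move_arm", "arguments": {
  "increments": [
    {"offset": [-0.002, 0.02, 0], "yaw": 0, "jaw": 0},
    {"offset": [-0.0025, 0.05, 0], "yaw": 0, "jaw": 0},
    {"offset": [-0.0025, 0.085, 0], "yaw": 0, "jaw": 0},
    {"offset": [-0.0025, 0.118, 0], "yaw": 0, "jaw": 0},
    {"offset": [-0.0025, 0.14, 0], "yaw": 0, "jaw": 0},
    {"offset": [-0.0025, 0.15, 0], "yaw": 0, "jaw": 0},
    {"offset": [-0.0025, 0.152, 0], "yaw": 0, "jaw": 0},
    {"offset": [-0.0025, 0.152, 0], "yaw": 0, "jaw": 0}
  ]
}}

```text
clock: 21.4
position: [0.4463, 0.3808, 0.0387]
ee_rot: [0.5, -0.5, 0.503, -0.497]
ft_force: [0.5, -0.2, 0.8]
grip_width: 0.998
```

Request:
{"name": "move_arm", "arguments": {
  "increments": [
    {"offset": [0, 0, 0], "yaw": 0, "jaw": 60},
    {"offset": [0, 0, 0], "yaw": 0, "jaw": 100},
    {"offset": [0, 0, 0], "yaw": 0, "jaw": 140},
    {"offset": [0, 0, 0], "yaw": 0, "jaw": 200},
    {"offset": [0, 0, 0], "yaw": 0, "jaw": 255},
    {"offset": [0, 0, 0], "yaw": 0, "jaw": 255}
  ]
}}

```text
clock: 21.9
position: [0.447, 0.3815, 0.0402]
ee_rot: [0.499, -0.5, 0.502, -0.498]
ft_force: [-1.8, -1.8, 7.7]
grip_width: 0.511
```

Request:
{"name": "move_arm", "arguments": {
  "increments": [
    {"offset": [0, -0.01, 0], "yaw": 0, "jaw": 255},
    {"offset": [0, -0.03, 0], "yaw": 0, "jaw": 255},
    {"offset": [0, -0.06, 0], "yaw": 0, "jaw": 255},
    {"offset": [0, -0.09, 0], "yaw": 0, "jaw": 255},
    {"offset": [0, -0.12, 0], "yaw": 0, "jaw": 255},
    {"offset": [0, -0.14, 0], "yaw": 0, "jaw": 255},
    {"offset": [0, -0.15, 0], "yaw": 0, "jaw": 255},
    {"offset": [0, -0.155, 0], "yaw": 0, "jaw": 255},
    {"offset": [0, -0.155, 0], "yaw": 0, "jaw": 255}
  ]
}}

```text
clock: 22.65
position: [0.4469, 0.3822, 0.1958]
ee_rot: [0.499, -0.5, 0.502, -0.498]
ft_force: [-0.6, 0.7, -1.3]
grip_width: 0.507
```

```bash
python3 -W ignore -c "
from h import *
plan(.5975,.0823,.19)"
```

```text
t 22.65 pos [0.4469 0.3822 0.1958] jaw ang -0.3 offset [0.2991 0.0069 0.1522] yaw -0.3 tilt -1.0 F [-0.6  0.7 -1.3] w 0.507 J [-1.06  0.27  0.32  1.62 -0.09  1.27 -0.72]
```

Request:
{"name": "move_arm", "arguments": {
  "increments": [
    {"offset": [0.015, 0, 0.008], "yaw": 0, "jaw": 255},
    {"offset": [0.045, 0, 0.023], "yaw": 0, "jaw": 255},
    {"offset": [0.078, 0, 0.04], "yaw": 0, "jaw": 255},
    {"offset": [0.112, 0, 0.057], "yaw": 0, "jaw": 255},
    {"offset": [0.146, 0, 0.074], "yaw": 0, "jaw": 255},
    {"offset": [0.18, 0, 0.092], "yaw": 0, "jaw": 255},
    {"offset": [0.214, 0, 0.109], "yaw": 0, "jaw": 255},
    {"offset": [0.245, 0, 0.125], "yaw": 0, "jaw": 255},
    {"offset": [0.265, 0, 0.135], "yaw": 0, "jaw": 255},
    {"offset": [0.275, 0, 0.14], "yaw": 0, "jaw": 255}
  ]
}}

```text
clock: 23.48
position: [0.5858, 0.1019, 0.1952]
ee_rot: [0.499, -0.501, 0.504, -0.496]
ft_force: [-1.0, -0.4, -1.5]
grip_width: 0.51
```

```bash
python3 -W ignore -c "
from h import *
plan(.5975,.0818,.19)"
```

```text
t 23.48 pos [0.5858 0.1019 0.1952] jaw ang -0.6 offset [0.02   0.0053 0.0119] yaw -0.58 tilt -1.0 F [-1.  -0.4 -1.5] w 0.51 J [-0.66  0.3   0.5   1.61 -0.14  1.27 -0.15]
```

Request:
{"name": "move_arm", "arguments": {
  "increments": [
    {"offset": [0.012, 0, 0.007], "yaw": 0, "jaw": 255},
    {"offset": [0.018, 0.002, 0.011], "yaw": 0, "jaw": 255},
    {"offset": [0.02, 0.005, 0.012], "yaw": 0, "jaw": 255},
    {"offset": [0.02, 0.005, 0.012], "yaw": 0, "jaw": 255}
  ]
}}

```text
clock: 23.82
position: [0.5969, 0.0824, 0.1888]
ee_rot: [0.5, -0.502, 0.503, -0.496]
ft_force: [-1.0, 0.2, -1.2]
grip_width: 0.513
```

```bash
python3 -W ignore -c "
from h import *
plan(.5975,.0818,.06)"
```

```text
t 23.82 pos [0.5969 0.0824 0.1888] jaw ang -0.6 offset [-1.000e-04  1.288e-01  9.000e-04] yaw -0.55 tilt -1.0 F [-1.   0.2 -1.2] w 0.513 J [-0.63  0.33  0.51  1.59 -0.16  1.27 -0.1 ]
```

Request:
{"name": "move_arm", "arguments": {
  "increments": [
    {"offset": [0, 0.02, 0.001], "yaw": 0, "jaw": 255},
    {"offset": [0, 0.05, 0.001], "yaw": 0, "jaw": 255},
    {"offset": [0, 0.08, 0.001], "yaw": 0, "jaw": 255},
    {"offset": [0, 0.105, 0.001], "yaw": 0, "jaw": 255},
    {"offset": [0, 0.12, 0.001], "yaw": 0, "jaw": 255},
    {"offset": [0, 0.127, 0.001], "yaw": 0, "jaw": 255},
    {"offset": [0, 0.128, 0.001], "yaw": 0, "jaw": 255},
    {"offset": [0, 0.128, 0.001], "yaw": 0, "jaw": 255}
  ]
}}

```text
clock: 24.48
position: [0.5976, 0.0826, 0.0612]
ee_rot: [0.5, -0.501, 0.503, -0.496]
ft_force: [0.4, 0.3, -1.1]
grip_width: 0.509
```

```bash
python3 -W ignore -c "
from h import *
o,c,T,W=wcloud();save(c,'w6.png');plan(.5975,.0818,.0545)"
```

```text
t 24.53 pos [0.5981 0.0824 0.0618] jaw ang -0.5 offset [ 0.0006  0.0073 -0.0006] yaw -0.51 tilt -1.0 F [ 0.5 -0.5 -0.1] w 0.511 J [-0.59  0.45  0.47  1.72 -0.23  1.03 -0.05]
```

View pics/w6.png

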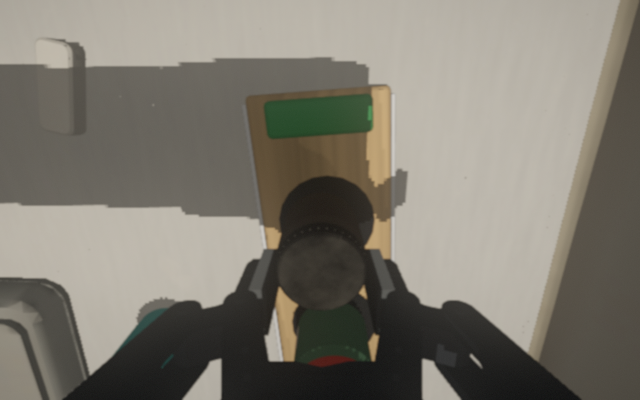

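Black jar hangs at (322,270) over pad_a, beside the green block at (318,115). Next I lower and release.

Request:
{"name": "move_arm", "arguments": {
  "increments": [
    {"offset": [0, 0.003, 0], "yaw": 0, "jaw": 255},
    {"offset": [0, 0.005, 0], "yaw": 0, "jaw": 255},
    {"offset": [0, 0.0072, 0], "yaw": 0, "jaw": 255},
    {"offset": [0, 0.0072, 0], "yaw": 0, "jaw": 255},
    {"offset": [0, 0.0072, 0], "yaw": 0, "jaw": 140},
    {"offset": [0, 0.0072, 0], "yaw": 0, "jaw": 80},
    {"offset": [0, 0.0072, 0], "yaw": 0, "jaw": 0},
    {"offset": [0, 0.0072, 0], "yaw": 0, "jaw": 0},
    {"offset": [0, 0.0072, 0], "yaw": 0, "jaw": 0},
    {"offset": [0, 0.0072, 0], "yaw": 0, "jaw": 0}
  ]
}}

```text
clock: 25.37
position: [0.5982, 0.0824, 0.0547]
ee_rot: [0.499, -0.501, 0.503, -0.496]
ft_force: [0.4, 0.3, -0.0]
grip_width: 1.003
```

Request:
{"name": "move_arm", "arguments": {
  "increments": [
    {"offset": [0, -0.01, 0], "yaw": 0, "jaw": 0},
    {"offset": [0, -0.03, 0], "yaw": 0, "jaw": 0},
    {"offset": [0, -0.06, 0], "yaw": 0, "jaw": 0},
    {"offset": [0, -0.09, 0], "yaw": 0, "jaw": 0},
    {"offset": [0, -0.12, 0], "yaw": 0, "jaw": 0},
    {"offset": [0, -0.15, 0], "yaw": 0, "jaw": 0},
    {"offset": [0, -0.165, 0], "yaw": 0, "jaw": 0},
    {"offset": [0, -0.165, 0], "yaw": 0, "jaw": 0}
  ]
}}

```text
clock: 26.03
position: [0.6002, 0.0832, 0.2248]
ee_rot: [0.497, -0.5, 0.504, -0.498]
ft_force: [0.2, 0.2, 0.3]
grip_width: 1.0
```

```bash
python3 -W ignore -c "
from h import *
o,c,T,W=wcloud();find(W,.597,.0823,.074);plan(.5,.4,.25)"
```

```text
top at [0.5988 0.0831] r 0.0234 mean [0.5988 0.0846] z 0.0744 1534
t 26.08 pos [0.5993 0.0832 0.2223] jaw ang -0.5 offset [-0.3158 -0.0291 -0.1021] yaw -0.52 tilt -1.0 F [-0.8 -0.3 -1.1] w 0.999 J [-0.63  0.3   0.52  1.55 -0.15  1.33 -0.11]
```

Request:
{"name": "move_arm", "arguments": {
  "increments": [
    {"offset": [-0.02, 0, 0], "yaw": 0, "jaw": 0},
    {"offset": [-0.05, 0, -0.01], "yaw": 0, "jaw": 0},
    {"offset": [-0.08, 0, -0.02], "yaw": 0, "jaw": 0},
    {"offset": [-0.11, 0, -0.03], "yaw": 0, "jaw": 0},
    {"offset": [-0.145, 0, -0.04], "yaw": 0, "jaw": 0},
    {"offset": [-0.18, 0, -0.06], "yaw": 0, "jaw": 0},
    {"offset": [-0.21, 0, -0.08], "yaw": 0, "jaw": 0},
    {"offset": [-0.235, 0, -0.09], "yaw": 0, "jaw": 0},
    {"offset": [-0.25, 0, -0.1], "yaw": 0, "jaw": 0},
    {"offset": [-0.25, 0, -0.1], "yaw": 0, "jaw": 0}
  ]
}}

```text
clock: 26.92
position: [0.4979, 0.3386, 0.2197]
ee_rot: [0.5, -0.5, 0.501, -0.499]
ft_force: [-1.2, 0.9, -0.8]
grip_width: 1.002
```

```bash
python3 -W ignore -c "
from h import *
c=manip.camera('top');save(c,'t9.png');P=cloud(c);P[c['depth']==0]=9
for x,y,h in[(.614,-.1745,.096),(.6085,-.089,.09),(.603,-.0036,.08),(.5975,.0823,.074)]: find(P,x,y,h)
c=manip.camera('scene');save(c,'s9.png');plan(.5,.3,.2)"
```

```text
top at [ 0.6099 -0.1737] r 0.0288 mean [ 0.6093 -0.1727] z 0.0953 483
top at [ 0.6056 -0.087 ] r 0.0276 mean [ 0.6044 -0.0869] z 0.0893 439
top at [ 0.6013 -0.0038] r 0.025 mean [ 0.6009 -0.0039] z 0.0794 358
top at [0.5944 0.0833] r 0.0228 mean [0.5943 0.0836] z 0.0733 301
t 27.02 pos [0.5009 0.3342 0.2201] jaw ang -0.4 offset [ 0.0341  0.0203 -0.0007] yaw -0.44 tilt -1.0 F [ 0.1 -1.3 -0.2] w 1.002 J [-0.98  0.29  0.38  1.55 -0.11  1.33 -0.59]
```

View pics/s9.png

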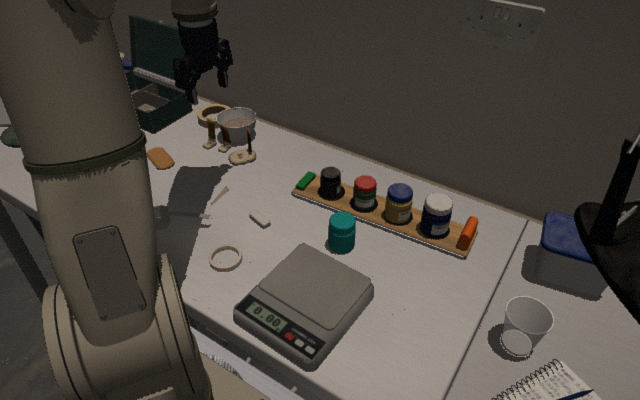

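All four stand upright in order (black, red, blue, white, then orange at px 330–437). Each is within about 4 mm of its pad by the top camera, and the top heights are right. Now I settle the arm and hand in.

Request:
{"name": "move_arm", "arguments": {
  "increments": [
    {"offset": [0, 0, 0], "yaw": 0, "jaw": 0},
    {"offset": [0, 0, 0], "yaw": 0, "jaw": 0},
    {"offset": [0, 0, 0], "yaw": 0, "jaw": 0},
    {"offset": [0, 0, 0], "yaw": 0, "jaw": 0}
  ]
}}

```text
clock: 27.35
position: [0.5013, 0.3333, 0.2201]
ee_rot: [0.499, -0.501, 0.504, -0.497]
ft_force: [0.4, -0.7, 0.8]
grip_width: 0.999
```

```bash
python3 -c "
from h import *
print(manip.hand_in())"
```

```text
the job is handed in; nothing more can be done
None
```

All four jars are on the rail and the job was handed in at about 27 s; the hand-in gives no verdict. From the orange block the order is white (pad_d), blue (pad_c), red (pad_b), black (pad_a). The turquoise look-alike was never gripped.

**Last checks:**
- **Position:** the top camera put each jar within about 4 mm of its pad centre, against the 12 mm allowed. The wrist camera put each within about 3 mm.
- **Height:** the cap tops read 73 to 95 mm, about 1 mm below what the jars should show standing on the pads.
- **State:** the scene picture shows all four upright. The gripper was open and clear, about 0.25 m from the nearest jar.

**Disagreements and surprises:**
- The wrist and top cameras differed by 2 to 4 mm in x, with the wrist reading higher.
- I gripped the white jar about 9 mm off centre after the first fast move overshot, and corrected for that when placing it.
- Closing on the red jar briefly gave 24 N upward on the wrist, well under the limits. I did not confirm the cause.

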